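Change over printing blocks at the copy stand and hold the next one up to the camera

ROBOT

A 7-joint arm with a two-finger parallel gripper is mounted at the origin on the work surface. World frame = base frame: x ahead of the robot, y to its left, z up, the work surface at z = 0. Lengths are in m, angles in rad, forces in N, time in s.
With the tool pointing down it reaches from about 0.4 to 0.85 m from the base axis. Payload 10.4 kg.
Tool frame: the origin (TCP) lies at the very end of the fingers, on their centre line; the grasp point (between the pads) lies 19 mm behind it; z points along the fingers, y is the direction in which the jaws open and shut (so a half turn about z gives the same grasp; the last joint's range is limited). The gripper opens to 85 mm and grips with 20 to 120 N. Pads are 22 mm wide; open, the fingers measure 114 mm over their backs; the gripper's body (76 mm by 85 mm) begins 54 mm behind the grasp point. The pads swing forward as they close: fully open they stand 13 mm farther back than shut.
Start: joints at [1.189, 0.332, -0.065, 1.46, 0.022, 1.35, -0.088], TCP at [0.219, -0.585, 0.231] pointing down, gripper open.
Joint ranges: [-2.6, 2.6], [-0.5, 2.12], [-1.47, 1.34], [0.16, 2.42], [-1.27, 4.41], [0.06, 2.06], [-2.6, 2.6]. Speed limits (rad/s): [2.22, 2.22, 2.79, 2.79, 3.14, 3.14, 3.14].

INTERFACE

Orientations are given as a unit quaternion [x, y, z, w].
In Python, from cell import get_state, grab_frame, close_job gives the robot as it stands.
- The arm moves only by the tool arm_command, never from a script. Its argument "rows" is a list of rows, each a list of 5 numbers: the opening, from -1 (shut) to 1 (fully open), then the shift along the tool's x, y, z scaled (see below), then the turn about the tool's z scaled (see below). In form: [[gripper, tx, ty, tz, turn], ...]. A call has 1 to 20 rows; each row is the pose to reach, as a shift and turn from the pose commanded when the call began, along the tool's axes at that moment, turning the shorter way round; what a row does not reach only later rows make up. The controller multiplies each number of a shift by 20 cm and each number of a turn by pi rad. A row lasts 1/8 s, in which the tool goes at most 62.5 mm and 10.7 degrees, less where a joint would pass 70% of its speed; a pose out of reach is approached as far as the arm can. A call with a number of a shift or a turn outside -1 to 1 is refused whole. A call with a gripper value outside its range is refused whole. The fingers move at their own pace and stop on an object; the grip force is fixed at half the most. Time passes only in rows, so rows that repeat a pose let the fingers close. It gives the time, the measured TCP pose, the force and the opening at its end, in the units of the state.
- get_state(): the state, without advancing time (a new reading comes with each control period).
- grab_frame(name): name is "side" or "top" or "wrist"; returns a dict with "frame" (400x640x3 uint8, red, green, blue), "range_z" (400x640 float32, m along the optical axis (not along the pixel's ray), 0 where there is no reading), "intrinsics" (3x3 intrinsics, pixels), "cam_to_world" (4x4, takes a point from camera to world coordinates); the wrist camera has in their place "mount" (4x4, takes a point from camera to tool coordinates, whose origin is the TCP and whose axes are the flange's). Camera axes: x right, y down, z forward; pixel columns grow to the right and rows downward; lengths in m; the calibration is good to about 2 mm. A picture is of the moment at which its call begins: read the wrist's pose just before it.
- close_job(): hands the job in, once; it reports no verdict.
The state is a dict: "t": time; "q": joint angles; "dq": joint speeds; "joint_torque": joint torques, N m; "tool_pos": TCP position; "orientation": TCP orientation; "wrist_force": force on the tool from outside, world axes, zero at the start; "moment": the same for the moment, N m; "grip_width": finger opening in m.
Only numpy, scipy, OpenCV 4.12 (cv2) and the standard library are available. Lean on these libraries where they do the work, as an engineer would, in place of code of your own. Each camera call takes 0.05 s, during which the arm holds its last target. There are 200 camera calls.

TASK

Put the printing block that lies on the black copy board away in the open drawer, laid flat with its metal picture still facing up. Then take the largest block out of the wooden rack and hold it up, gripped in the air and still, for the camera on the small column: upright, its metal picture facing the lens squarely (follow the lens's downward tilt) and centred on the lens's line of sight, 20 cm in front of the glass. Finish while holding it there, never let a block drop, and leave the camera and everything else where they are.

Things in the scene. Friction and masses are not known exactly. Their poses are not given: they have to be found in the camera images.
- flat_block: small wooden printing block with a grey metal picture plate, 60 mm (its x) by 40 mm (its y) by 24 mm thick (z), about 0.1 kg, lying alone on the black copy board with the plate up. Origin: centre of its underside; z up out of the plate
- drawer_in (a point): point on the inner floor of the open top drawer of the small grey cabinet, on its middle line. Axes: -x is the way the drawer pulls out, y across, z up. Inner space: x from -58 mm (inside of the front) to +137 mm, y -109 to +109 mm; walls 43 mm, front 53 mm above this floor. The cabinet covers the rear part: open from above is only x below (joint value - 78 mm)
- cab_drawer0 (a joint): how far that top drawer is pulled out, m (0 shut, at most 0.166); starts at 0.148 to 0.162; slides with about 1 N of friction. The cabinet is 240 mm deep, 260 wide, 150 high, its top 65 mm above the drawer's inner floor
- big_block: the largest printing block: wood with a grey metal picture plate on its +x face, standing upright in one of three slots of the wooden rack. 24 mm thick (x), 54 mm wide (y), 80 mm tall (z), about 0.2 kg. Origin: centre of its underside. Its two side edges (at y = -27 and +27 mm) are free; nothing stands beside them
- big_face (a point): middle of the picture plate of big_block: 12 mm along x, 40 mm above its underside; same axes as big_block
- big_back (a point): middle of the plain wooden back of big_block (-12 mm along x, 40 mm above the underside)
- rack: wooden rack on the copy board, 152 mm long (x), 50 mm wide (y), 40 mm high: a 10 mm base and four 30 mm high dividers. Three slots 28 mm wide at x = -45, 0 and +45 mm, open at both sides. Origin: centre of its underside. Blocks stand on the base with 2 mm play before and behind
- small_block_a: bystander: upright block in the rack, 24 mm thick (x), 38 mm wide, 58 mm tall; origin under its centre
- small_block_b: bystander: upright block in the rack, 24 mm thick (x), 38 mm wide, 66 mm tall; origin under its centre
- cam_head: camera with a grey body 40 by 100 by 68 mm, on a 380 mm high column with a round foot; its black lens (54 mm diameter) looks along the head's own -x axis, tilted down by 7 to 23 degrees. Origin: centre of the camera body; y level across the camera, z up across its line of sight. It is held by friction only: do not push it
- lens (a point): centre of the front glass, 80 mm from the head's origin along its -x; axes as cam_head
- focus (a point): point on the line of sight 200 mm in front of the glass, where the picture's middle belongs; axes as cam_head (the right picture attitude is big_block's x, y, z along these x, y, z)
- loupe: bystander: bare metal magnifier, 44 mm diameter, 45 mm tall, standing on the copy board; origin under its centre
- lens_cap: bystander: grey disc, 58 mm diameter, 9 mm thick, on the copy board; origin under its centre
- mouse: bystander: computer mouse 100 by 56 by 31 mm on the table right of the copy board; origin under its centre
- glue_stick: bystander: white glue stick 26 mm diameter, 85 mm tall, standing on the copy board; origin under its centre
- film_can: bystander: black film can with a grey lid, 32 mm diameter, 50 mm tall, on the copy board; origin under its centre
Things that resemble listed ones, but are neither listed nor needed, are in the scene too. Leave any red or turquoise look-alike of the big_block alone. What is shaped like the flat_block but green is not meant.

How it is judged:
By the outcome, as a careful person would: the job done as asked, in the order asked, and still so for the second after the job is handed in, while the arm keeps its last pose, push and grip.
It also fails if it takes over 53 s, if anything falls off the work surface, if the arm or the gripper's body presses on something with over 40 N, if the wrist force passes 120 N, or if a joint passes its speed limit or range.

## Working session

There is one attempt and no reset: what is moved stays moved. The work goes in short steps, Python scripts to look and compute and a tool call to move; the robot and the scene stay as the last step left them, time stands still between calls to the robot, and variables do not carry over. Pictures are saved under pics/ and viewed, about 8 in all and at most 12, crops included, and the job is handed in when it is done.

Besides the shell and the picture viewer there is one more tool, called after ">>>" in YAML: its name, and indented under it one key for each argument. arm_command: Moves the arm, as the interface text tells. Shifts and turns lie within -1 to 1; 1 stands for 20 cm of shift or pi rad of turn. Its arguments: {"type":"object","properties":{"rows":{"type":"array"}},"required":["rows"]}

```bash
mkdir -p pics; ls; cat > h.py <<'E'
import numpy as np, cv2
from cell import get_state, grab_frame
from scipy.spatial.transform import Rotation as R
def cap(n):
    s=get_state(); f=grab_frame(n)
    if n=='wrist':
        T=np.eye(4);T[:3,:3]=R.from_quat(s['orientation']).as_matrix();T[:3,3]=s['tool_pos']
        f['cam_to_world']=T@np.array(f['mount'])
    np.savez(f'{n}.npz',**{k:np.array(v) for k,v in f.items()})
    return f
def cloud(f):
    z=f['range_z'];K=np.array(f['intrinsics']);v,u=np.mgrid[:z.shape[0],:z.shape[1]]
    P=np.stack([(u-K[0,2])/K[0,0]*z,(v-K[1,2])/K[1,1]*z,z],-1)
    T=np.array(f['cam_to_world']);W=P@T[:3,:3].T+T[:3,3];W[z==0]=np.nan
    return W
def save(n,im): cv2.imwrite(n,im[...,::-1])
E
python3 - <<'E'
from h import *
s=get_state();print({k:np.round(v,3) for k,v in s.items()})
for n in('top','side'):
    f=cap(n);save(f'pics/{n}0.png',f['frame']);print(n,np.round(f['cam_to_world'],3).tolist(),np.array(f['intrinsics'])[0],(f['range_z']==0).mean())
E
```

```text
pics
{'t': np.float64(0.0), 'q': array([ 1.189,  0.333, -0.065,  1.461,  0.022,  1.35 , -0.089]), 'dq': array([-0.001,  0.001,  0.   , -0.   , -0.   ,  0.001, -0.   ]), 'joint_torque': array([ 0.0000e+00, -6.2544e+01,  4.9000e-02, -3.9160e+01,  1.6000e-02,
        1.0000e-02, -0.0000e+00]), 'tool_pos': array([ 0.219, -0.585,  0.231]), 'orientation': array([ 0.984,  0.178, -0.   , -0.001]), 'wrist_force': array([ 0.813, -0.239, -0.928]), 'moment': array([-0.015, -0.026, -0.056]), 'grip_width': np.float64(0.086)}
top [[-0.014, -0.99, 0.142, 0.37], [-1.0, 0.014, 0.001, -0.011], [-0.003, -0.142, -0.99, 1.309], [0.0, 0.0, 0.0, 1.0]] [390.93968556   0.         318.11057611] 0.004046875
side [[0.898, -0.343, 0.277, 0.225], [-0.44, -0.691, 0.574, -0.688], [-0.006, -0.637, -0.771, 1.088], [0.0, 0.0, 0.0, 1.0]] [407.47022224   0.         318.3288133 ] 0.0037734375
```

View pics/top0.png

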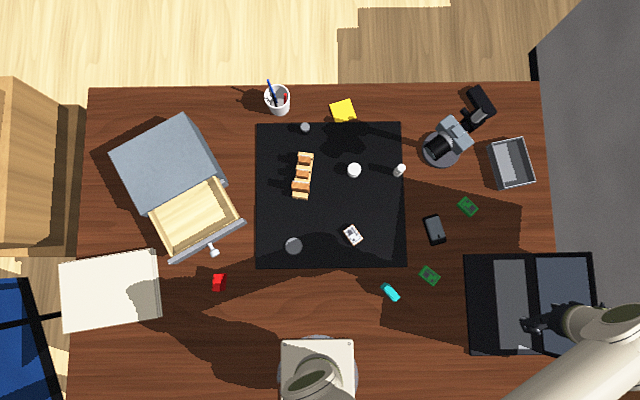

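View pics/side0.png

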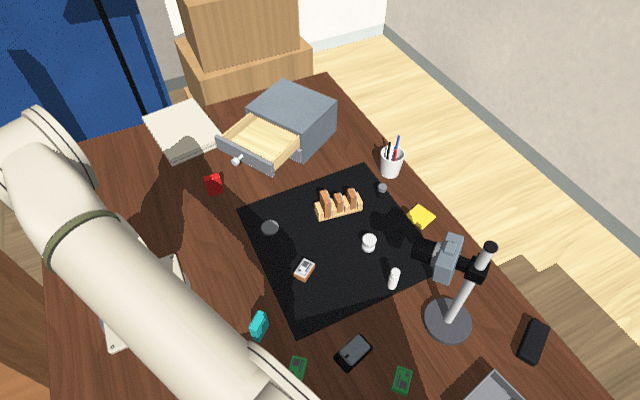

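Top view: flat block at (352,235) on the board, rack at (302,175), drawer at (195,215) opening to lower right, camera at (445,140) looking left-down toward the board. The side view shows the same layout, with the tallest block at the rack's left end (325,205).

```bash
python3 - <<'E'
from h import *
L=lambda n:dict(np.load(n+'.npz'))
def rect(P): # P Nx2
    (c,s,a)=cv2.minAreaRect((P*1000).astype(np.float32)); return np.round(c,1),np.round(s,1),round(a,1)
for n,b in(('top',dict(flat=(335,220,368,250),rack=(285,145,320,205),cam=(415,80,500,165),draw=(140,165,250,265),cab=(100,105,230,215))),('side',dict(flat=(285,250,325,290),rack=(305,180,370,225),cam=(405,225,500,290)))):
    f=L(n);W=cloud(f);F=f['frame'].astype(int)
    print(n,'board z',np.nanmedian(W[200:215,370:385,2]) if n=='top' else '')
    for k,(x0,y0,x1,y1) in b.items():
        w=W[y0:y1,x0:x1].reshape(-1,3);c=F[y0:y1,x0:x1].reshape(-1,3)
        if k=='flat': m=(w[:,2]>.02)&(w[:,2]<.06); print(k,rect(w[m,:2]),np.median(w[m,2]),m.sum())
        if k=='rack':
            m=w[:,2]>.035;print(k,rect(w[m,:2]),m.sum(),np.histogram(w[m,2],np.arange(.03,.12,.006)))
            for zl in(.055,.062,.07,.078,.085):
                q=w[w[:,2]>zl];print(zl,len(q),q.mean(0).round(4) if len(q) else '')
        if k=='cam':
            for z0 in(.1,.2,.25,.3,.32,.34,.36,.38,.4): 
                q=w[(w[:,2]>z0)&(w[:,2]<z0+.03)];print(z0,len(q),q.mean(0).round(3) if len(q) else '')
        if k=='cab': m=(w[:,2]>.14)&(w[:,2]<.17);print(k,rect(w[m,:2]),np.median(w[m,2]))
        if k=='draw':
            m=(w[:,2]>.06)&(w[:,2]<.095)&(c[:,0]>c[:,2]+20);print(k,rect(w[m,:2]),np.median(w[m,2]),m.sum())
            m=(w[:,2]>.125)&(w[:,2]<.142);print('walls',rect(w[m,:2]),m.sum())
f=L('side');save('pics/s1.png',cv2.resize(f['frame'][170:340,290:520],None,fx=3.4,fy=3.4,interpolation=cv2.INTER_CUBIC))
E
```

```text
top board z 0.009524908288925715
flat (array([ 446.9, -122.5]), array([59.5, 39.8]), 33.5) 0.03317525548847633 229
rack (array([646.3,  38.6]), array([ 53.9, 152.7]), 81.6) 674 (array([  1,  17,  94, 171,  27,  15,  23,  62,  66,  64,  23,  95,  16,
         0]), array([0.03 , 0.036, 0.042, 0.048, 0.054, 0.06 , 0.066, 0.072, 0.078,
       0.084, 0.09 , 0.096, 0.102, 0.108, 0.114]))
0.055 381 [0.6367 0.0393 0.0848]
0.062 359 [0.6371 0.0393 0.0865]
0.07 336 [0.6374 0.0395 0.0878]
0.078 264 [0.6349 0.04   0.0914]
0.085 192 [0.6238 0.0416 0.0951]
0.1 0 
0.2 0 
0.25 91 [ 0.677 -0.355  0.269]
0.3 1130 [ 0.692 -0.375  0.314]
0.32 435 [ 0.699 -0.385  0.326]
0.34 63 [ 0.729 -0.426  0.355]
0.36 142 [ 0.733 -0.431  0.381]
0.38 106 [ 0.734 -0.432  0.385]
0.4 0 
draw (array([504. , 369.9]), array([189.5, 254.2]), 29.9) 0.08451614149266795 3442
walls (array([506.3, 371.3]), array([272.5, 257.9]), 28.4) 833
cab (array([669.4, 463.2]), array([230.5, 261.8]), 29.5) 0.14945815060575107
side board z 
flat (array([ 447.6, -125.8]), array([62. , 40.5]), 36.4) 0.03297771072248756 277
rack (array([646.9,  34.6]), array([ 60.5, 152.3]), 81.2) 805 (array([ 11,  50, 101, 199,  41,  36,  41,  66,  79,  59,  26,  87,   9,
         0]), array([0.03 , 0.036, 0.042, 0.048, 0.054, 0.06 , 0.066, 0.072, 0.078,
       0.084, 0.09 , 0.096, 0.102, 0.108, 0.114]))
0.055 435 [0.6364 0.032  0.0813]
0.062 389 [0.6361 0.0328 0.084 ]
0.07 337 [0.6363 0.0337 0.0868]
0.078 260 [0.634  0.0344 0.0903]
0.085 167 [0.6195 0.0374 0.0952]
0.1 0 
0.2 50 [ 0.727 -0.437  0.22 ]
0.25 229 [ 0.675 -0.408  0.271]
0.3 1418 [ 0.691 -0.387  0.314]
0.32 606 [ 0.7   -0.393  0.326]
0.34 113 [ 0.727 -0.439  0.356]
0.36 214 [ 0.732 -0.437  0.38 ]
0.38 148 [ 0.734 -0.436  0.385]
0.4 0
```

View pics/s1.png

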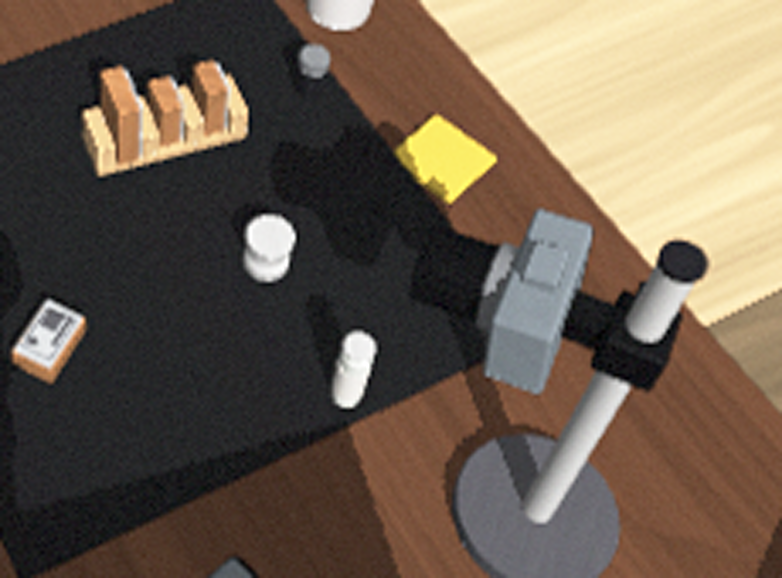

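```bash
cat >> h.py <<'E'
def go(pos,head,s=None):
    "row numbers (tx,ty,tz,turn) from the present pose to pos with tool x at heading head deg, tool down"
    s=s or get_state();M=R.from_quat(s['orientation']).as_matrix()
    h0=np.degrees(np.arctan2(M[1,0],M[0,0]));d=M.T@(np.array(pos)-s['tool_pos'])/.2
    dh=(head-h0+90)%180-90
    print('row',d.round(3),'turn',round(-dh/180,4),'h0',round(h0,1),'t',s['t'])
E
python3 - <<'E'
from h import *
L=lambda n:dict(np.load(n+'.npz'))
go((.447,-.124,.15),34.5)
Q=[]
for n,(x0,y0,x1,y1) in(('top',(415,80,500,165)),('side',(405,225,500,290))):
    f=L(n);W=cloud(f)[y0:y1,x0:x1].reshape(-1,3);c=f['frame'].astype(int)[y0:y1,x0:x1].reshape(-1,3)
    b=(W[:,2]>.2)&(c.mean(1)>85)&(np.hypot(W[:,0]-.733,W[:,1]+.433)>.035)
    l=(W[:,2]>.2)&(c.mean(1)<60)
    Q.append((W[b],W[l]))
    w=W[b];rng=np.random.default_rng(0);best=0
    for _ in range(3):  # successive planes
        best=(0,)
        for i in range(1500):
            p=w[rng.choice(len(w),3,False)];nn=np.cross(p[1]-p[0],p[2]-p[0]);nn/=np.linalg.norm(nn)+1e-12
            m=abs((w-p[0])@nn)<.0025
            if m.sum()>best[0]:best=(m.sum(),m)
        q=w[best[1]];c0=q.mean(0);_,_,v=np.linalg.svd(q-c0);
        a=(q-c0)@v.T
        print(n,'plane n',v[2].round(3),'c',c0.round(4),best[0],'ext',np.ptp(a,0)[:2].round(3),'ax',v[0].round(3));w=w[~best[1]]
        if len(w)<60:break
    print('dark',len(W[l]),W[l].mean(0).round(3))
np.savez('cam.npz',tb=Q[0][0],tl=Q[0][1],sb=Q[1][0],sl=Q[1][1])
# rack blocks, top view
f=L('top');W=cloud(f)[145:205,285:320].reshape(-1,3);w=W[W[:,2]>.062]
(c,s,a)=cv2.minAreaRect((W[W[:,2]>.035,:2]*1000).astype(np.float32));th=np.radians(a-90)
ax=np.array([np.cos(th),np.sin(th)]);u=(w[:,:2]-np.array(c)/1e3)@ax
for lo,hi in((-.08,-.025),(-.025,.025),(.025,.08)):
    q=w[(u>lo)&(u<hi)];print(lo,len(q),q.mean(0).round(4),q[:,2].max().round(3))
print(c,a)
E
```

```text
row [ 1.875 -1.758  0.405] turn -0.0775 h0 20.6 t 0.1
top plane n [ 0.101 -0.131 -0.986] c [ 0.6929 -0.3761  0.3201] 343 ext [0.099 0.052] ax [-0.813 -0.582 -0.006]
top plane n [-0.319  0.502  0.804] c [ 0.6861 -0.3674  0.3203] 118 ext [0.094 0.048] ax [-0.791 -0.608  0.066]
top plane n [-0.055 -0.101  0.993] c [ 0.6864 -0.3807  0.3285] 64 ext [0.065 0.03 ] ax [-0.599 -0.792 -0.114]
dark 972 [ 0.694 -0.376  0.308]
side plane n [ 0.071 -0.097 -0.993] c [ 0.6922 -0.3818  0.3211] 495 ext [0.1   0.042] ax [-0.815 -0.579 -0.002]
side plane n [ 0.802  0.597 -0.005] c [ 0.6577 -0.4115  0.2897] 284 ext [0.07  0.039] ax [ 0.086 -0.123 -0.989]
side plane n [ 0.471 -0.379 -0.796] c [ 0.6838 -0.3707  0.3222] 121 ext [0.049 0.06 ] ax [-0.596  0.529 -0.604]
dark 1146 [ 0.693 -0.394  0.307]
-0.08 161 [0.5992 0.0448 0.0951] 0.107
-0.025 93 [0.6448 0.039  0.0759] 0.084
0.025 105 [0.6883 0.0313 0.0827] 0.092
(646.278076171875, 38.59038543701172) 81.62783813476562
```

>>> arm_command:
  rows:
    - [1, 1, -0.94, 0, -0.0775]
    - [1, 1, -0.94, 0, -0.0775]
    - [1, 1, -0.94, 0, -0.0775]
    - [1, 1, -0.94, 0, -0.0775]
    - [1, 1, -0.94, 0, -0.0775]
    - [1, 1, -0.94, 0, -0.0775]
    - [1, 1, -0.94, 0, -0.0775]

```text
t: 0.98
tool_pos: [0.3401, -0.3398, 0.2312]
orientation: [0.955, 0.296, -0.0, 0.0]
wrist_force: [-0.3, -0.4, 0.2]
grip_width: 0.0858
```

```bash
python3 -c "
from h import *
go((.447,-.124,.16),34.5)"
```

```text
row [ 1.051 -0.587  0.355] turn -0.0003 h0 34.4 t 0.975
```

>>> arm_command:
  rows:
    - [1, 1, -0.57, 0.2, 0]
    - [1, 1, -0.57, 0.3, 0]
    - [1, 1, -0.57, 0.355, 0]
    - [1, 1, -0.57, 0.355, 0]
    - [1, 1, -0.57, 0.355, 0]
    - [1, 1, -0.57, 0.355, 0]

```text
t: 1.72
tool_pos: [0.4407, -0.1332, 0.1602]
orientation: [0.955, 0.296, -0.0, -0.0]
wrist_force: [-0.3, 0.2, 0.6]
grip_width: 0.0858
```

```bash
python3 - <<'E'
from h import *
f=cap('wrist');save('pics/w1.png',f['frame']);W=cloud(f)
m=(W[...,2]>.025)&(W[...,2]<.042)&(np.hypot(W[...,0]-.447,W[...,1]+.124)<.06)
P=W[m];(c,s,a)=cv2.minAreaRect((P[:,:2]*1000).astype(np.float32));print(c,s,a,np.median(P[:,2]),m.sum(),np.nanmedian(W[(W[...,2]<.02)][:,2]))
print(get_state()['tool_pos'])
E
```

```text
(447.2861022949219, -121.46878051757812) (60.49534606933594, 39.99166488647461) 34.64455795288086 0.03383724746030631 3669 0.009269452473204431
[ 0.44070231 -0.13358285  0.16045349]
```

View pics/w1.png

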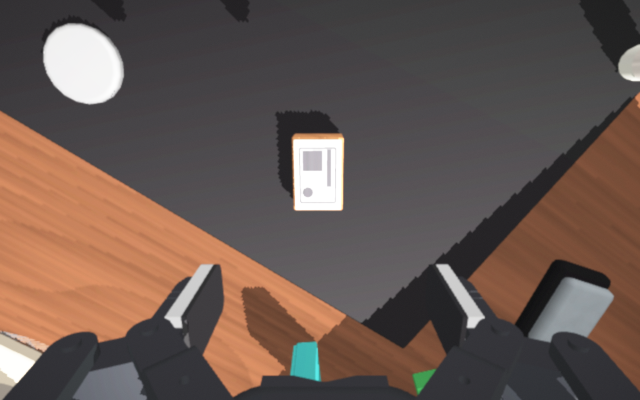

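The wrist view shows the flat block centred at (318,172), aligned with the jaws and free of obstacles.

```bash
python3 -c "
from h import *
go((.4473,-.122,.0115),34.6)"
```

```text
row [ 0.06  -0.029  0.745] turn -0.0014 h0 34.3 t 1.775
```

>>> arm_command:
  rows:
    - [1, 0.06, -0.029, 0.2, -0.0014]
    - [1, 0.06, -0.029, 0.45, -0.0014]
    - [1, 0.06, -0.029, 0.65, -0.0014]
    - [1, 0.06, -0.029, 0.745, -0.0014]
    - [0.5, 0.06, -0.029, 0.745, -0.0014]
    - [-0.2, 0.06, -0.029, 0.745, -0.0014]
    - [-1, 0.06, -0.029, 0.745, -0.0014]
    - [-1, 0.06, -0.029, 0.745, -0.0014]
    - [-1, 0.06, -0.029, 0.745, -0.0014]
    - [-1, 0.06, -0.029, 0.745, -0.0014]
    - [-1, 0.06, -0.029, 0.745, -0.0014]
    - [-1, 0.06, -0.029, 0.745, -0.0014]

```text
t: 3.28
tool_pos: [0.4486, -0.121, 0.0128]
orientation: [0.954, 0.298, 0.001, 0.001]
wrist_force: [-1.7, -1.3, 5.4]
grip_width: 0.0387
```

```bash
python3 -c "
from h import *
s=get_state();go(s['tool_pos']+np.array([0,0,.19]),29.5,s)
s=dict(s);s['tool_pos']=s['tool_pos']+np.array([0,0,.19]);go((.505,.371,.20),29.5,s)"
```

```text
row [ 0.001  0.002 -0.95 ] turn 0.029 h0 34.7 t 3.275
row [ 1.633 -1.861  0.011] turn 0.029 h0 34.7 t 3.275
```

>>> arm_command:
  rows:
    - [-1, 0, 0, -0.2, 0]
    - [-1, 0, 0, -0.5, 0]
    - [-1, 0.2, -0.2, -0.9, 0.01]
    - [-1, 0.5, -0.5, -0.95, 0.029]
    - [-1, 0.85, -0.97, -0.95, 0.029]
    - [-1, 0.85, -0.97, -0.95, 0.029]
    - [-1, 0.85, -0.97, -0.95, 0.029]
    - [-1, 0.85, -0.97, -0.95, 0.029]

```text
t: 4.28
tool_pos: [0.4764, 0.1396, 0.2025]
orientation: [0.966, 0.258, 0.001, -0.0]
wrist_force: [-0.3, -0.9, -1.9]
grip_width: 0.0385
```

```bash
python3 -c "
from h import *
print(get_state()['grip_width'],get_state()['tool_pos']);go((.505,.371,.20),29.5)"
```

```text
0.038471329868317715 [0.47638842 0.13962436 0.20254699]
row [ 0.7   -0.932  0.014] turn 0.002 h0 29.9 t 4.275
```

>>> arm_command:
  rows:
    - [-1, 0.25, -0.33, 0, 0.002]
    - [-1, 0.5, -0.65, 0, 0.002]
    - [-1, 0.7, -0.93, 0, 0.002]
    - [-1, 0.7, -0.93, 0, 0.002]
    - [-1, 0.7, -0.93, 0, 0.002]
    - [-1, 0.7, -0.93, 0, 0.002]

```text
t: 5.03
tool_pos: [0.5074, 0.3655, 0.2012]
orientation: [0.968, 0.251, -0.0, 0.001]
wrist_force: [-0.1, -0.2, -1.2]
grip_width: 0.0388
```

```bash
python3 - <<'E'
from h import *
s=get_state();print(s['tool_pos'],s['grip_width'])
f=cap('wrist');save('pics/w2.png',f['frame']);go((.505,.371,.0875),29.5)
E
```

```text
[0.50742303 0.3654886  0.20122905] 0.03884253518740688
row [ 0.003 -0.033  0.569] turn -0.0025 h0 29.1 t 5.075
```

View pics/w2.png

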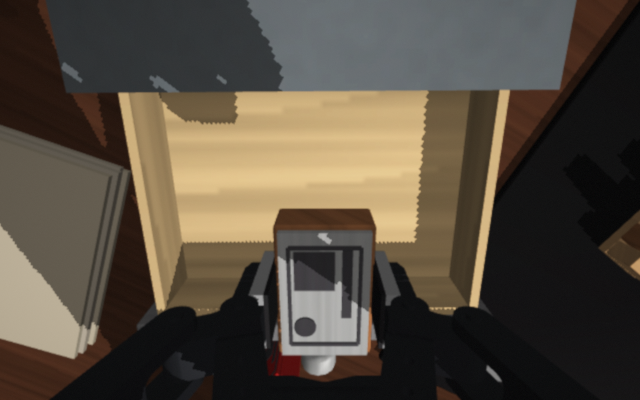

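Wrist view: block (325,290) held level over the drawer, which is symmetric about it (floor columns 165–480). I'll check the drawer extents numerically.

```bash
python3 - <<'E'
from h import *
for n in('wrist','top'):
    W=cloud(dict(np.load(n+'.npz'))).reshape(-1,3);a=np.radians(29.5);M=np.array([[np.cos(a),np.sin(a)],[-np.sin(a),np.cos(a)]])
    d=(W[:,:2]-[.505,.371])@M.T;k=(abs(d)<.15).all(1);d=d[k];z=W[k,2]
    fl=abs(z-.0845)<.004;print(n,'floor',np.percentile(d[fl],[.5,99.5],axis=0).round(3).tolist(),np.median(z[fl]))
    fr=abs(z-.138)<.004;print('front top',np.percentile(d[fr&(abs(d[:,1])<.08)],[1,50,99],axis=0).round(3).tolist())
    cb=abs(z-.15)<.003;print('cab',np.percentile(d[cb&(abs(d[:,1])<.08)&(d[:,0]>0)],[1],axis=0))
E
```

```text
wrist floor [[-0.073, -0.109], [0.075, 0.109]] 0.08473282816302316
front top [[-0.093, -0.041], [-0.088, 0.028], [-0.079, 0.032]]
cab [[ 0.07643378 -0.07844573]]
top floor [[-0.095, -0.116], [0.092, 0.108]] 0.08449487759300844
front top [[-0.095, -0.079], [-0.087, 0.001], [0.076, 0.079]]
cab [[ 0.07504778 -0.07839298]]
```

>>> arm_command:
  rows:
    - [-1, 0.003, -0.033, 0.2, -0.0025]
    - [-1, 0.003, -0.033, 0.4, -0.0025]
    - [-1, 0.003, -0.033, 0.52, -0.0025]
    - [-1, 0.003, -0.033, 0.55, -0.0025]
    - [-1, 0.003, -0.033, 0.565, -0.0025]
    - [-1, 0.003, -0.033, 0.57, -0.0025]
    - [-1, 0.003, -0.033, 0.57, -0.0025]

```text
t: 5.95
tool_pos: [0.5044, 0.3732, 0.0881]
orientation: [0.967, 0.256, 0.001, -0.0]
wrist_force: [-0.3, -0.7, -1.3]
grip_width: 0.0387
```

>>> arm_command:
  rows:
    - [-1, 0, 0, 0.006, 0]
    - [-1, 0, 0, 0.006, 0]

```text
t: 6.2
tool_pos: [0.5051, 0.3737, 0.0879]
orientation: [0.967, 0.256, 0.002, -0.0]
wrist_force: [0.3, -0.2, 7.0]
grip_width: 0.0383
```

>>> arm_command:
  rows:
    - [0.1, 0, 0, 0, 0]
    - [0.4, 0, 0, 0, 0]
    - [0.4, 0, 0, 0, 0]
    - [0.4, 0, 0, -0.1, 0]
    - [0.4, 0, 0, -0.3, 0]
    - [0.7, 0, 0, -0.6, 0]
    - [1, 0, 0, -0.7, 0]
    - [1, 0, 0, -0.7, 0]

```text
t: 7.2
tool_pos: [0.5044, 0.3738, 0.2284]
orientation: [0.967, 0.256, 0.002, -0.0]
wrist_force: [0.1, 0.1, -0.3]
grip_width: 0.0856
```

```bash
python3 - <<'E'
from h import *
f=cap('wrist');W=cloud(f);print(get_state()['tool_pos'],get_state()['grip_width'])
m=(W[...,2]>.1)&(W[...,2]<.115)&(np.hypot(W[...,0]-.505,W[...,1]-.371)<.06)
P=W[m];(c,s,a)=cv2.minAreaRect((P[:,:2]*1000).astype(np.float32));print(c,s,a,P[:,2].mean(),P[:,2].std(),m.sum())
W=cloud(dict(np.load('top.npz')))[145:205,285:320].reshape(-1,3);w=W[(W[:,2]>.094)&(W[:,2]<.103)]
print(cv2.minAreaRect((w[:,:2]*1000).astype(np.float32)))
go((.575,.05,.25),-8.4)
E
```

```text
[0.50406776 0.3730788  0.22646194] 0.08556447378189318
(503.67529296875, 373.6787414550781) (60.36696243286133, 40.07863998413086) 29.79385757446289 0.10843479173841411 0.0015995461301370818 3720
((601.469970703125, 45.459407806396484), (53.54897689819336, 23.90985870361328), 80.50489044189453)
row [-0.49   1.58  -0.118] turn 0.2113 h0 29.6 t 7.25
```

>>> arm_command:
  rows:
    - [1, -0.1, 0.3, 0, 0.05]
    - [1, -0.2, 0.6, 0, 0.1]
    - [1, -0.3, 0.95, 0, 0.15]
    - [1, -0.4, 1, 0, 0.2]
    - [1, -0.4, 1, 0, 0.212]
    - [1, -0.4, 1, 0, 0.212]
    - [1, -0.4, 1, 0, 0.212]

```text
t: 8.12
tool_pos: [0.533, 0.1612, 0.2256]
orientation: [0.997, -0.072, -0.0, -0.0]
wrist_force: [0.1, 0.4, 0.5]
grip_width: 0.0853
```

```bash
python3 -c "
from h import *
go((.595,.046,.21),-8.6)"
```

```text
row [0.39  0.525 0.078] turn 0.0016 h0 -8.3 t 8.125
```

>>> arm_command:
  rows:
    - [1, 0.2, 0.26, 0.08, 0]
    - [1, 0.39, 0.525, 0.08, 0]
    - [1, 0.39, 0.525, 0.08, 0]
    - [1, 0.39, 0.525, 0.08, 0]
    - [1, 0.39, 0.525, 0.08, 0]

```text
t: 8.75
tool_pos: [0.5945, 0.0467, 0.2102]
orientation: [0.997, -0.073, -0.0, -0.0]
wrist_force: [0.5, -0.2, 1.2]
grip_width: 0.0854
```

```bash
python3 - <<'E'
from h import *
f=cap('wrist');save('pics/w3.png',f['frame']);W=cloud(f)
m=(W[...,2]>.094)&(W[...,2]<.106)&(np.hypot(W[...,0]-.60,W[...,1]-.045)<.06)
P=W[m];print(cv2.minAreaRect((P[:,:2]*1000).astype(np.float32)),np.median(P[:,2]),m.sum())
c=np.array(cv2.minAreaRect((P[:,:2]*1000).astype(np.float32))[0])/1e3
go((*c,.0625),-8.6)
# board left edge from top view
f=dict(np.load('top.npz'));W=cloud(f);F=f['frame'].astype(int)
for r in(135,140,145,150,160,240,250):
    d=F[r,235:275].sum(1);e=235+np.argmax(np.abs(np.diff(d)));print(r,e,W[r,e+2].round(4),W[r,e-3].round(4))
E
```

```text
((602.1204223632812, 46.318878173828125), (53.8903694152832, 24.73893928527832), 82.0208740234375) 0.09944718466729102 2282
row [ 0.038 -0.004  0.739] turn 0.0015 h0 -8.3 t 8.8
135 254 [7.975e-01 2.016e-01 6.000e-04] [ 0.7996  0.22   -0.0051]
140 254 [7.797e-01 2.016e-01 1.000e-04] [ 0.7811  0.2195 -0.0033]
145 254 [ 0.7629  0.202  -0.0034] [ 0.7629  0.2191 -0.0024]
150 254 [7.441e-01 2.013e-01 1.000e-04] [0.7443 0.2185 0.    ]
160 254 [7.087e-01 2.010e-01 1.000e-04] [0.7082 0.2177 0.0027]
240 253 [ 0.4347  0.2024 -0.0019] [4.348e-01 2.187e-01 2.000e-04]
250 253 [4.014e-01 2.017e-01 4.000e-04] [ 0.4018  0.2191 -0.0038]
```

View pics/w3.png

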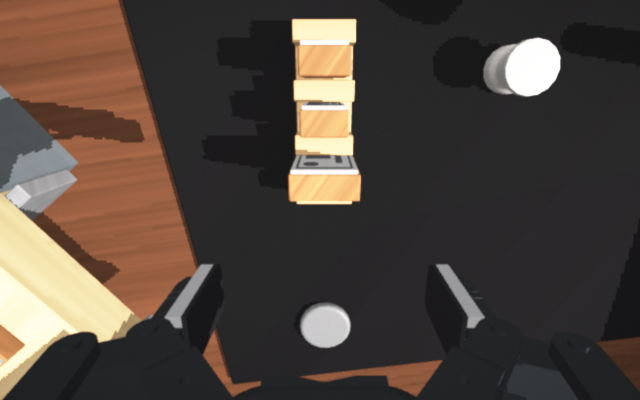

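The wrist view shows the big block at (325,185) at the near end of the rack, with its plate facing far (+x). The jaws straddle it freely.

>>> arm_command:
  rows:
    - [1, 0.038, -0.004, 0.05, 0.001]
    - [1, 0.038, -0.004, 0.3, 0.001]
    - [1, 0.038, -0.004, 0.55, 0.001]
    - [1, 0.038, -0.004, 0.7, 0.001]
    - [1, 0.038, -0.004, 0.739, 0.001]
    - [0.3, 0.038, -0.004, 0.739, 0.001]
    - [-0.3, 0.038, -0.004, 0.739, 0.001]
    - [-1, 0.038, -0.004, 0.739, 0.001]
    - [-1, 0.038, -0.004, 0.739, 0.001]
    - [-1, 0.038, -0.004, 0.739, 0.001]
    - [-1, 0.038, -0.004, 0.739, 0.001]

```text
t: 10.18
tool_pos: [0.6038, 0.0442, 0.064]
orientation: [0.997, -0.076, 0.002, -0.0]
wrist_force: [0.0, 0.9, 6.0]
grip_width: 0.0532
```

```bash
python3 -c "
from h import *
s=get_state();print(s['tool_pos'],s['grip_width'],s['wrist_force'])"
```

```text
[0.60378675 0.04416211 0.06402808] 0.05322073912001502 [0.03788898 0.8898036  5.95886463]
```

```bash
python3 - <<'E'
from h import *
d=np.load('cam.npz')
yh=np.array([.812,.583,0]);yh/=np.linalg.norm(yh);xh=np.cross(yh,[0,0,1]);print('xh horiz',xh)
xh=np.array([yh[1],-yh[0],0])  # away from look
# side face
w=d['sb'];o=np.array([.6577,-.4115,.2897]);nn=np.array([.802,.597,0]);nn/=np.linalg.norm(nn)
p=w[abs((w-o)@nn)<.003];a=np.stack([(p-o)@np.array([nn[1],-nn[0],0]),p[:,2]],1)
print('side face rect (u=xh,z)',cv2.minAreaRect((a*1000).astype(np.float32)),len(p))
for k in('tb','sb'):
    w=d[k];u=(w-[.693,-.38,0])@xh;v=(w-[.693,-.38,0])@yh
    # top face: for bins in v, fit z(u)
    for lo,hi in((-.045,-.02),(-.02,.02),(.02,.045)):
        m=(v>lo)&(v<hi)&(w[:,2]>.305);q=np.c_[u[m],w[m,2]]
        bins=np.arange(-.06,.06,.006);print(k,lo,[(round(b*1000),round(np.median(q[(q[:,0]>=b)&(q[:,0]<b+.006),1])*1000,1)) for b in bins if ((q[:,0]>=b)&(q[:,0]<b+.006)).sum()>3])
for k in('tl','sl'):
    w=d[k];u=(w-[.693,-.38,0])@xh;v=(w-[.693,-.38,0])@yh
    m=(u<-.02);print(k,'barrel v range',np.percentile(v[m],[2,50,98]).round(4))
    vm=.0
    bins=np.arange(-.12,-.02,.008);print([(round(b*1000),round(np.percentile(w[m&(u>=b)&(u<b+.008),2],95)*1000,1),int((m&(u>=b)&(u<b+.008)).sum()),round(np.median(v[m&(u>=b)&(u<b+.008)&(w[:,2]>.2)])*1000)) for b in bins if (m&(u>=b)&(u<b+.008)).sum()>3])
# board edge from wrist
W=cloud(dict(np.load('wrist.npz'))).reshape(-1,3)
for x0 in(.5,.55,.6,.65,.7):
    q=W[(abs(W[:,0]-x0)<.01)&(W[:,1]>.1)&(W[:,1]<.25)&(W[:,2]<.02)];b=q[:,2]>.005
    print(x0,'board max y',np.percentile(q[b,1],99.5) if b.any() else 0,'table min y',q[~b,1].min() if (~b).any() else 0)
E
```

```text
xh horiz [ 0.58322371 -0.81231158  0.        ]
side face rect (u=xh,z) ((-0.3127593994140625, 288.9911193847656), (38.016685485839844, 69.50424194335938), 7.23914098739624) 312
tb -0.045 [(-24, np.float64(318.6)), (-18, np.float64(318.9)), (-12, np.float64(318.7)), (-6, np.float64(320.5)), (0, np.float64(321.0)), (6, np.float64(323.0)), (12, np.float64(322.5))]
tb -0.02 [(-36, np.float64(310.9)), (-30, np.float64(312.3)), (-24, np.float64(316.7)), (-18, np.float64(320.1)), (-12, np.float64(328.4)), (-6, np.float64(329.6)), (0, np.float64(330.4)), (6, np.float64(325.1)), (12, np.float64(321.8))]
tb 0.02 [(-24, np.float64(317.3)), (-18, np.float64(319.2)), (-12, np.float64(319.7)), (-6, np.float64(320.1)), (0, np.float64(321.9)), (6, np.float64(323.1)), (12, np.float64(323.0))]
sb -0.045 [(-24, np.float64(317.2)), (-18, np.float64(319.4)), (-12, np.float64(320.3)), (-6, np.float64(320.7)), (0, np.float64(321.6)), (6, np.float64(322.6)), (12, np.float64(322.6)), (18, np.float64(320.0))]
sb -0.02 [(-36, np.float64(310.0)), (-30, np.float64(311.2)), (-24, np.float64(313.7)), (-18, np.floa
[... 648 characters left out ...]
 (-32, np.float64(306.6), 14, -22), (-24, np.float64(316.1), 29, -12)]
sl barrel v range [-0.025  -0.0135  0.0187]
[(-80, np.float64(304.6), 48, -8), (-72, np.float64(305.8), 85, -13), (-64, np.float64(306.7), 83, -13), (-56, np.float64(308.1), 84, -14), (-48, np.float64(309.4), 86, -13), (-40, np.float64(309.8), 82, -14), (-32, np.float64(298.1), 16, -23)]
0.5 board max y 0.19652987294002638 table min y 0.20367583465392197
0.55 board max y 0.19877614290257037 table min y 0.2033703579183263
0.6 board max y 0.19887886744729916 table min y 0.20342046308213432
0.65 board max y 0.19896911283373275 table min y 0.20297756763760552
0.7 board max y 0.19905801953418462 table min y 0.20320651318601535
```

>>> arm_command:
  rows:
    - [-1, 0, 0, -0.05, 0]
    - [-1, 0, 0, -0.15, 0]
    - [-1, 0, 0, -0.35, 0]
    - [-1, 0, 0, -0.55, 0]
    - [-1, 0, 0, -0.6, 0]
    - [-1, 0, 0, -0.6, 0]

```text
t: 10.92
tool_pos: [0.6027, 0.0438, 0.1828]
orientation: [0.997, -0.076, 0.001, 0.0]
wrist_force: [-0.1, 0.2, -2.2]
grip_width: 0.0529
```

```bash
python3 -c "
from h import *
go((.72,.204,.15),-90)"
```

```text
row [ 0.458 -0.881  0.165] turn 0.4516 h0 -8.7 t 10.925
```

>>> arm_command:
  rows:
    - [-1, 0.1, -0.2, 0, 0.05]
    - [-1, 0.2, -0.4, 0, 0.1]
    - [-1, 0.35, -0.65, 0.05, 0.16]
    - [-1, 0.458, -0.881, 0.1, 0.22]
    - [-1, 0.458, -0.881, 0.165, 0.28]
    - [-1, 0.458, -0.881, 0.3, 0.34]
    - [-1, 0.458, -0.881, 0.45, 0.4]
    - [-1, 0.458, -0.881, 0.52, 0.4516]
    - [-1, 0.458, -0.881, 0.59, 0.4516]
    - [-1, 0.458, -0.881, 0.59, 0.4516]
    - [-1, 0.458, -0.881, 0.59, 0.4516]

```text
t: 12.3
tool_pos: [0.7017, 0.1668, 0.0412]
orientation: [0.756, -0.653, -0.012, -0.04]
wrist_force: [23.0, 9.4, 67.9]
grip_width: 0.0532
```

```bash
python3 - <<'E'
from h import *
s=get_state();print(s['tool_pos'],s['q'].round(2),s['wrist_force']);go((.72,.204,.058),-90,s)
f=cap('side');W=cloud(f);b=(abs(W[...,0]-.72)<.06)&(abs(W[...,1]-.2)<.06)&(W[...,2]>.005)&(W[...,2]<.2)
v,u=np.where(b);print(u.min(),u.max(),v.min(),v.max());y,x=int(np.median(v)),int(np.median(u))
save('pics/s2.png',cv2.resize(f['frame'][max(y-60,0):y+60,x-80:x+80],None,fx=5,fy=5,interpolation=cv2.INTER_CUBIC))
E
```

```text
[0.70174937 0.16679833 0.04121612] [-0.99  1.15  1.34  1.46 -1.2   1.41 -2.6 ] [23.02632157  9.41567428 67.86514176]
row [-0.176 -0.121 -0.066] turn 0.0469 h0 -81.6 t 12.3
321 357 143 188
```

View pics/s2.png

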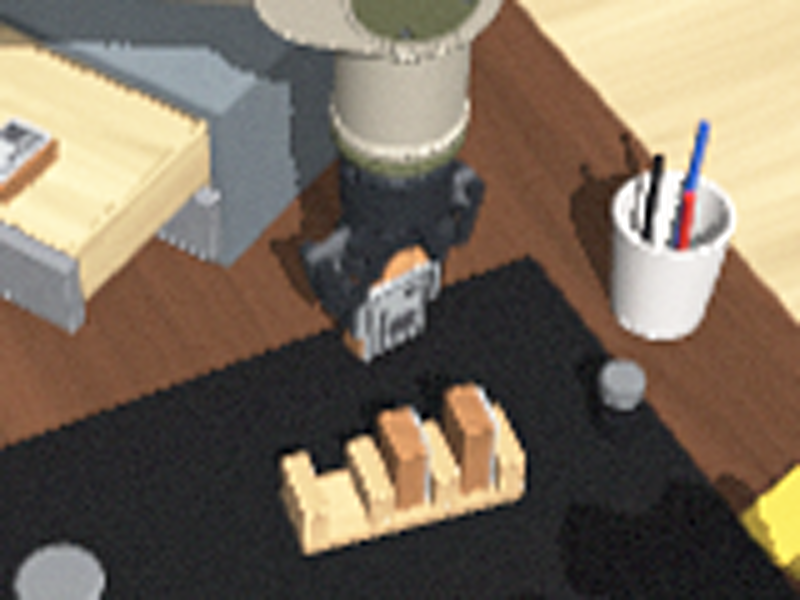

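The block got pressed onto the board because joints 3 and 7 hit their limits. The tool tilted and the wrist force read 68 N. I'll back off and up straight away, then look.

>>> arm_command:
  rows:
    - [-1, 0, 0, -0.1, 0]
    - [-1, 0, 0, -0.2, -0.03]
    - [-1, 0, 0, -0.4, -0.08]
    - [-1, 0, 0, -0.6, -0.14]
    - [-1, 0, 0, -0.7, -0.2]
    - [-1, 0, 0, -0.7, -0.2]
    - [-1, 0, 0, -0.7, -0.2]

```text
t: 13.22
tool_pos: [0.6936, 0.1461, 0.1773]
orientation: [0.918, -0.395, -0.004, -0.035]
wrist_force: [-0.0, 0.0, -2.5]
grip_width: 0.0532
```

```bash
python3 - <<'E'
from h import *
s=get_state();print(s['tool_pos'],s['q'].round(2),s['wrist_force'],s['orientation'].round(3),s['grip_width']);go((.535,-.156,.27),-54.3,s)
E
```

```text
[0.69358786 0.14609856 0.1773319 ] [-0.96  0.91  1.32  1.36 -0.94  1.51 -2.09] [-0.02736777  0.03818002 -2.54614637] [ 0.918 -0.395 -0.004 -0.035] 0.05316287857921286
row [ 0.534  1.583 -0.579] turn 0.0432 h0 -46.5 t 13.225
```

>>> arm_command:
  rows:
    - [-1, 0, 0.25, -0.1, 0.01]
    - [-1, 0.1, 0.5, -0.2, 0.02]
    - [-1, 0.2, 0.75, -0.3, 0.04]
    - [-1, 0.3, 1, -0.4, 0.043]
    - [-1, 0.3, 1, -0.4, 0.043]
    - [-1, 0.3, 1, -0.4, 0.043]

```text
t: 13.98
tool_pos: [0.5891, -0.0393, 0.2433]
orientation: [0.89, -0.455, -0.006, -0.035]
wrist_force: [-0.9, -0.3, -2.9]
grip_width: 0.0531
```

```bash
cat >> h.py <<'E'
def plate(f,lo=(.0,-.035,-.075),hi=(.06,.035,.06)):
    "plane of the held block's plate from the wrist view: points in tool axes"
    W=cloud(f);T=np.array(f['cam_to_world'])@np.linalg.inv(np.array(f['mount']));w=W.reshape(-1,3)
    t=(w-T[:3,3])@T[:3,:3];return W,T,t
E
python3 - <<'E'
from h import *
s=get_state();print(s['tool_pos'],s['q'].round(2),s['orientation'].round(3));go((.535,-.156,.27),-54.3,s)
f=cap('wrist');W,T,t=plate(f);save('pics/w4.png',f['frame']);print(T[:3,:3].round(3))
k=(abs(t[:,1])<.024)&(t[:,0]>-.04)&(t[:,0]<.06)&(t[:,2]>-.07)&(t[:,2]<.06)
q=t[k];print(len(q));print(np.histogram2d(q[:,2],q[:,0],[np.arange(-.07,.065,.01),np.arange(-.04,.065,.01)])[0].astype(int))
E
```

```text
[ 0.58906565 -0.03928879  0.24325333] [-0.93  0.52  1.33  1.6  -0.58  1.43 -2.06] [ 0.89  -0.455 -0.006 -0.035]
row [ 0.308  0.552 -0.178] turn 0.0011 h0 -54.1 t 13.975
[[ 0.586 -0.81   0.021]
 [-0.809 -0.584  0.067]
 [-0.042 -0.057 -0.998]]
18933
[[   0    0    0    0    0  341    0    0    0    0]
 [   0    0  833 2802  457    7    0    0    0    0]
 [   0    0   33 1298 5539  661    0    0    0    0]
 [   0    0    0    0 1579   33    0    0    0    0]
 [   0    0    0    0 1394    1    0    0    0    0]
 [   0    0    0    0 1139    0    0    0    0    0]
 [   0    0    0    0 1009    0    0    0    0    0]
 [   0    0    0    0  764    0    0    0    0    0]
 [   0    0    0    0  575    0    0    0    0    0]
 [   0    0    0    0  468    0    0    0    0    0]
 [   0    0    0    0    0    0    0    0    0    0]
 [   0    0    0    0    0    0    0    0    0    0]
 [   0    0    0    0    0    0    0    0    0    0]]
```

View pics/w4.png

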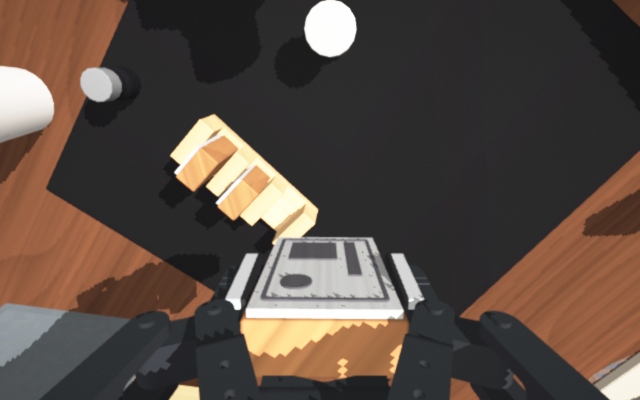

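```bash
cat >> h.py <<'E'
def measure(f):
    W,T,t=plate(f)
    k=(abs(t[:,1])<.022)&(t[:,0]>-.01)&(t[:,0]<.03)&(t[:,2]>-.03)&(t[:,2]<.032);q=t[k]
    for _ in range(4):
        c=q.mean(0);n=np.linalg.svd(q-c,full_matrices=False)[2][2];n*=np.sign(n[0]);q=q[abs((q-c)@n)<.0015]
    # plate outline: inliers in a wider window, rectangle in plane axes
    k=(abs((t-c)@n)<.002)&(abs(t[:,1])<.04)&(t[:,2]>-.06)&(t[:,2]<.06);q=t[k]
    a=np.array([0,1,0])-n*n[1];a/=np.linalg.norm(a);b=np.cross(n,a)
    r=cv2.minAreaRect((np.c_[(q-c)@a,(q-c)@b]*1000).astype(np.float32))
    m=c+a*r[0][0]/1e3+b*r[0][1]/1e3
    return n,m,r,T,b
E
python3 - <<'E'
from h import *
n,m,r,T,b=measure(dict(np.load('wrist.npz')))
print('tool: n',n.round(4),'mid',m.round(4),r,'b',b.round(3));N=T[:3,:3]@n
print('world n',N.round(3),'head',np.degrees(np.arctan2(N[1],N[0])),'elev',np.degrees(np.arcsin(N[2])),'mid',T[:3,:3]@m+T[:3,3])
E
```

```text
tool: n [0.9942 0.01   0.107 ] mid [ 0.0067 -0.     -0.0151] ((-0.18968582153320312, -8.71329116821289), (79.94519805908203, 90.09355926513672), 0.009271450340747833) b [-0.107  0.     0.994]
world n [ 0.577 -0.803 -0.149] head -54.322288780469364 elev -8.56669740545782 mid [ 0.59270151 -0.04576306  0.25806496]
```

```bash
python3 -c "
from h import *
go((.45,-.17,.27),-54.3)
go((.35,-.45,.27),-54.3)"
```

```text
row [ 0.116  0.94  -0.192] turn 0.0017 h0 -54.0 t 14.025
row [ 0.954  2.164 -0.296] turn 0.0017 h0 -54.0 t 14.025
```

>>> arm_command:
  rows:
    - [-1, 0.05, 0.25, -0.05, 0]
    - [-1, 0.1, 0.5, -0.1, 0]
    - [-1, 0.1, 0.75, -0.15, 0]
    - [-1, 0.116, 0.94, -0.19, 0]
    - [-1, 0.116, 0.94, -0.19, 0]
    - [-1, 0.116, 0.94, -0.19, 0]

```text
t: 14.78
tool_pos: [0.4498, -0.171, 0.2705]
orientation: [0.89, -0.454, -0.005, -0.036]
wrist_force: [-0.2, 0.6, -1.3]
grip_width: 0.0534
```

```bash
python3 -c "
from h import *
s=get_state();print(s['tool_pos'],s['q'].round(2),R.from_quat(s['orientation']).as_matrix()[:,2].round(3))
go((.37,-.46,.28),-54.3)"
```

```text
[ 0.44984942 -0.17100006  0.2705272 ] [-1.   -0.2   1.22  1.81  0.11  1.39 -2.32] [ 0.023  0.069 -0.997]
row [ 0.932  1.165 -0.156] turn 0.0016 h0 -54.0 t 14.775
```

>>> arm_command:
  rows:
    - [-1, 0.2, 0.25, -0.05, 0]
    - [-1, 0.4, 0.5, -0.1, 0]
    - [-1, 0.6, 0.75, -0.15, 0]
    - [-1, 0.8, 0.98, -0.156, 0]
    - [-1, 0.932, 1, -0.156, 0]
    - [-1, 0.932, 1, -0.156, 0]
    - [-1, 0.932, 1, -0.156, 0]

```text
t: 15.65
tool_pos: [0.3962, -0.4434, 0.2796]
orientation: [0.889, -0.456, -0.008, -0.033]
wrist_force: [-0.3, 0.2, -2.3]
grip_width: 0.0531
```

```bash
python3 -c "
from h import *
s=get_state();print(s['tool_pos'],s['q'].round(2),R.from_quat(s['orientation']).as_matrix()[:,2].round(3))
go((.48,-.67,.28),-54.3)"
```

```text
[ 0.39623372 -0.44337102  0.27957909] [-0.03  0.46  1.16  1.48 -0.47  1.53 -1.39] [ 0.017  0.066 -0.998]
row [ 1.163  0.32  -0.069] turn 0.0004 h0 -54.2 t 15.65
```

>>> arm_command:
  rows:
    - [-1, 0.25, 0.08, 0, 0]
    - [-1, 0.5, 0.16, 0, 0]
    - [-1, 0.75, 0.24, -0.03, 0]
    - [-1, 1, 0.32, -0.06, 0]
    - [-1, 1, 0.32, -0.06, 0]
    - [-1, 1, 0.32, -0.06, 0]

```text
t: 16.4
tool_pos: [0.4637, -0.64, 0.2802]
orientation: [0.891, -0.454, -0.006, -0.035]
wrist_force: [-0.6, 0.3, -1.2]
grip_width: 0.0532
```

```bash
python3 -c "
from h import *
s=get_state();print(s['tool_pos'],s['q'].round(2),R.from_quat(s['orientation']).as_matrix()[:,2].round(3))
go((.60,-.83,.28),-54.3)"
```

```text
[ 0.46365394 -0.63996252  0.28016827] [ 0.58  0.91  0.95  0.73 -0.75  1.78 -1.36] [ 0.021  0.069 -0.997]
row [ 1.168  0.006 -0.051] turn 0.0022 h0 -53.9 t 16.4
```

>>> arm_command:
  rows:
    - [-1, 0.15, 0, 0, 0]
    - [-1, 0.3, 0, 0, 0]
    - [-1, 0.4, 0, 0, 0]
    - [-1, 0.5, 0, 0, 0]
    - [-1, 0.6, 0, 0, 0]
    - [-1, 0.6, 0, 0, 0]

```text
t: 17.15
tool_pos: [0.512, -0.7036, 0.2621]
orientation: [0.891, -0.454, 0.011, -0.026]
wrist_force: [-0.6, -0.5, -1.4]
grip_width: 0.0532
```

```bash
python3 -c "
from h import *
s=get_state();print(s['tool_pos'],s['q'].round(2),R.from_quat(s['orientation']).as_matrix()[:,2].round(3))
go((.60,-.83,.28),-54.3)"
```

```text
[ 0.51199676 -0.70355629  0.26211428] [ 0.84  1.19  1.26  0.16 -1.26  1.91 -1.53] [ 0.044  0.036 -0.998]
row [ 0.77   0.01  -0.093] turn 0.0015 h0 -54.0 t 17.15
```

>>> arm_command:
  rows:
    - [-1, 0.3, 0, 0, 0]
    - [-1, 0.6, 0, 0, 0]
    - [-1, 0.6, 0, 0, 0]
    - [-1, 0.6, 0, 0, 0]
    - [-1, 0.6, 0, 0, 0]
    - [-1, 0.6, 0, 0, 0]

```text
t: 17.9
tool_pos: [0.5296, -0.7293, 0.2297]
orientation: [0.889, -0.455, 0.036, -0.014]
wrist_force: [1.1, -1.0, -1.7]
grip_width: 0.0533
```

```bash
python3 -c "
from h import *
s=get_state();print(s['tool_pos'],s['q'].round(2),R.from_quat(s['orientation']).as_matrix()[:,2].round(3))
go((.60,-.83,.28),-54.3)"
```

```text
[ 0.52955418 -0.72931631  0.22974693] [ 0.85  1.23  1.25  0.16 -1.27  1.81 -1.53] [ 0.076 -0.008 -0.997]
row [ 0.626 -0.005 -0.22 ] turn -0.0001 h0 -54.3 t 17.9
```

```bash
python3 -c "
from h import *
W=cloud(dict(np.load('top.npz')))
for (x0,x1,y0,y1) in((.25,.4,-.9,-.65),(.15,.3,-.9,-.6),(.3,.5,-.85,-.6)):
    m=(W[...,0]>x0)&(W[...,0]<x1)&(W[...,1]>y0)&(W[...,1]<y1);print(np.nanpercentile(W[m][:,2],[50,90,99.5]).round(3))
go((.30,-.74,.27),-54.3)"
```

```text
[0.083 0.191 0.208]
[0.022 0.189 0.331]
[0.013 0.165 0.207]
row [-0.615  0.948 -0.288] turn -0.0001 h0 -54.3 t 17.9
```

>>> arm_command:
  rows:
    - [-1, -0.3, 0, -0.3, 0]
    - [-1, -0.6, 0.2, -0.6, 0]
    - [-1, -0.65, 0.45, -0.69, 0]
    - [-1, -0.65, 0.7, -0.69, 0]
    - [-1, -0.64, 0.95, -0.69, 0]
    - [-1, -0.64, 0.95, -0.69, 0]
    - [-1, -0.64, 0.95, -0.69, 0]

```text
t: 18.77
tool_pos: [0.2891, -0.7362, 0.3496]
orientation: [0.889, -0.457, 0.036, -0.014]
wrist_force: [0.8, -0.4, -2.6]
grip_width: 0.0534
```

```bash
python3 - <<'E'
from h import *
s=get_state();print(s['tool_pos'],s['q'].round(2),R.from_quat(s['orientation']).as_matrix()[:,2].round(3))
go(s['tool_pos']+.3*np.array([.33,-.94,0.1]),-54.3)
E
```

```text
[ 0.28910397 -0.73618171  0.34963573] [ 0.79  0.94  1.27  0.69 -1.02  1.87 -1.06] [ 0.077 -0.008 -0.997]
row [ 1.441  0.412 -0.101] turn -0.0009 h0 -54.5 t 18.775
```

>>> arm_command:
  rows:
    - [-1, 0.3, 0.086, -0.02, 0]
    - [-1, 0.6, 0.17, -0.04, 0]
    - [-1, 1, 0.286, -0.07, 0]
    - [-1, 1, 0.286, -0.07, 0]
    - [-1, 1, 0.286, -0.07, 0]
    - [-1, 1, 0.286, -0.07, 0]
    - [-1, 1, 0.286, -0.07, 0]
    - [-1, 1, 0.286, -0.07, 0]

```text
t: 19.77
tool_pos: [0.3205, -0.819, 0.3152]
orientation: [0.888, -0.455, 0.056, 0.004]
wrist_force: [0.6, -0.6, -2.1]
grip_width: 0.0535
```

```bash
python3 - <<'E'
from h import *
s=get_state();print(s['tool_pos'],s['q'].round(2),R.from_quat(s['orientation']).as_matrix()[:,2].round(3))
go(s['tool_pos']+.3*np.array([.33,-.94,0.1]),-54.3)
E
```

```text
[ 0.32054896 -0.81902447  0.31518156] [ 1.1   1.13  1.26  0.16 -1.27  1.87 -1.28] [ 0.096 -0.058 -0.994]
row [ 1.443  0.417 -0.02 ] turn -0.0007 h0 -54.4 t 19.775
```

>>> arm_command:
  rows:
    - [-1, 0.5, 0.14, -0.1, 0]
    - [-1, 1, 0.29, -0.2, 0]
    - [-1, 1, 0.29, -0.2, 0]
    - [-1, 1, 0.29, -0.2, 0]
    - [-1, 1, 0.29, -0.2, 0]
    - [-1, 1, 0.29, -0.2, 0]
    - [-1, 1, 0.29, -0.2, 0]
    - [-1, 1, 0.29, -0.2, 0]
    - [-1, 1, 0.29, -0.2, 0]
    - [-1, 1, 0.29, -0.2, 0]
    - [-1, 1, 0.29, -0.2, 0]
    - [-1, 1, 0.29, -0.2, 0]

```text
t: 21.28
tool_pos: [0.3263, -0.8475, 0.2949]
orientation: [0.886, -0.456, 0.076, 0.022]
wrist_force: [-0.3, -0.1, -1.7]
grip_width: 0.0531
```

```bash
python3 - <<'E'
from h import *
s=get_state();print(s['tool_pos'],s['q'].round(2),R.from_quat(s['orientation']).as_matrix()[:,2].round(3))
go(s['tool_pos']+.3*np.array([.33,-.94,0.1]),-54.3)
E
```

```text
[ 0.32634498 -0.84751734  0.29489384] [ 1.11  1.15  1.25  0.16 -1.27  1.79 -1.27] [ 0.115 -0.109 -0.987]
row [1.442 0.416 0.062] turn -0.0015 h0 -54.6 t 21.275
```

>>> arm_command:
  rows:
    - [-1, 1, 0.32, -0.3, 0]
    - [-1, 1, 0.32, -0.3, 0]
    - [-1, 1, 0.32, -0.3, 0]
    - [-1, 1, 0.32, -0.3, 0]
    - [-1, 1, 0.32, -0.3, 0]
    - [-1, 1, 0.32, -0.3, 0]
    - [-1, 1, 0.32, -0.3, 0]
    - [-1, 1, 0.32, -0.3, 0]
    - [-1, 1, 0.32, -0.3, 0]
    - [-1, 1, 0.32, -0.3, 0]
    - [-1, 1, 0.32, -0.3, 0]
    - [-1, 1, 0.32, -0.3, 0]
    - [-1, 1, 0.32, -0.3, 0]
    - [-1, 1, 0.32, -0.3, 0]
    - [-1, 1, 0.32, -0.3, 0]
    - [-1, 1, 0.32, -0.3, 0]

```text
t: 23.28
tool_pos: [0.3232, -0.8669, 0.3018]
orientation: [0.884, -0.456, 0.097, 0.041]
wrist_force: [0.0, -0.5, -2.4]
grip_width: 0.0533
```

```bash
python3 - <<'E'
from h import *
s=get_state();M=R.from_quat(s['orientation']).as_matrix();print(s['tool_pos'],s['q'].round(2),M[:,2].round(3))
f=cap('wrist');n,m,r,T,b=measure(f);N=T[:3,:3]@n;print(n.round(3),N.round(3),'head',np.degrees(np.arctan2(N[1],N[0])),'elev',np.degrees(np.arcsin(N[2])),'tooly z',M[2,1])
E
```

```text
[ 0.32320839 -0.86689391  0.30182156] [ 1.12  1.15  1.25  0.16 -1.27  1.74 -1.26] [ 0.134 -0.16  -0.978]
[0.994 0.01  0.108] [ 0.569 -0.816  0.101] head -55.126124737518765 elev 5.824111353091834 tooly z -0.016131510778147784
```

>>> arm_command:
  rows:
    - [-1, 1, 0.4, -0.4, 0]
    - [-1, 1, 0.4, -0.4, 0]
    - [-1, 1, 0.4, -0.4, 0]
    - [-1, 1, 0.4, -0.4, 0]
    - [-1, 1, 0.4, -0.4, 0]
    - [-1, 1, 0.4, -0.4, 0]
    - [-1, 1, 0.4, -0.4, 0]
    - [-1, 1, 0.4, -0.4, 0]
    - [-1, 1, 0.4, -0.4, 0]
    - [-1, 1, 0.4, -0.4, 0]

```text
t: 24.58
tool_pos: [0.3051, -0.8811, 0.3299]
orientation: [0.881, -0.455, 0.117, 0.06]
wrist_force: [-0.7, -0.0, -1.3]
grip_width: 0.0535
```

```bash
python3 - <<'E'
from h import *
s=get_state();M=R.from_quat(s['orientation']).as_matrix();print(s['tool_pos'],s['q'].round(2),M[:,2].round(3),M[2,1])
go((.40,-.50,.32),-54.3)
E
```

```text
[ 0.30510033 -0.88108597  0.3299174 ] [ 1.14  1.12  1.24  0.16 -1.27  1.72 -1.24] [ 0.151 -0.212 -0.965] -0.0006812615237511283
row [-1.249 -1.489 -0.285] turn -0.0021 h0 -54.7 t 24.575
```

>>> arm_command:
  rows:
    - [-1, -0.25, -0.25, -0.07, 0]
    - [-1, -0.5, -0.5, -0.14, 0]
    - [-1, -0.7, -0.7, -0.2, 0]
    - [-1, -0.95, -0.95, -0.27, 0]
    - [-1, -1, -1, -0.27, 0]
    - [-1, -1, -1, -0.27, 0]

```text
t: 25.32
tool_pos: [0.3494, -0.5937, 0.329]
orientation: [0.881, -0.454, 0.117, 0.059]
wrist_force: [0.9, 0.8, 0.6]
grip_width: 0.0528
```

```bash
python3 - <<'E'
from h import *
s=get_state();M=R.from_quat(s['orientation']).as_matrix();print(s['tool_pos'],s['q'].round(2),M[:,2].round(3),M[2,1])
go((.37,-.42,.32),-54.3)
f=dict(np.load('wrist.npz'));n,m,r,T,b=measure(f);_,_,t=plate(f)
k=(abs((t-m)@n)<.0015)&(abs(t[:,1])<.02);e=(t[k]-m)@b;print(b,np.percentile(e,[0,.5,99.5,100]).round(4))
for z in(e.max()-.005,e.min()+.01,e.min()+.03):
    k=(abs((t-m)@n)<.0015)&(abs((t-m)@b-z)<.003)&(abs(t[:,1])<.05);print('y',np.percentile(t[k,1],[1,99]).round(4))
print('mid by bottom',m+b*(e.max()-.04),'by top',m+b*(e.min()+.04))
E
```

```text
[ 0.34943755 -0.59370665  0.32898221] [ 0.07  0.51  1.32  1.44 -0.6   1.33 -1.15] [ 0.152 -0.21  -0.966] -0.0015772490995294153
row [-0.637 -0.588 -0.124] turn -0.0014 h0 -54.5 t 25.325
[-0.10776847  0.          0.99417602] [-0.0718 -0.071   0.0431  1.077 ]
y [-0.0339  0.0431]
y [-0.0437  0.0498]
y [-0.0497  0.0497]
mid by bottom [-1.05101189e-01 -4.17819591e-06  1.01584224e+00] by top [ 1.00839645e-02 -4.17819591e-06 -4.67534853e-02]
```

>>> arm_command:
  rows:
    - [-1, -0.3, -0.25, -0.06, 0]
    - [-1, -0.5, -0.5, -0.12, 0]
    - [-1, -0.6, -0.75, -0.12, 0]
    - [-1, -0.7, -0.95, -0.12, 0]
    - [-1, -0.7, -0.95, -0.12, 0]
    - [-1, -0.7, -0.95, -0.12, 0]

```text
t: 26.08
tool_pos: [0.4235, -0.3674, 0.3163]
orientation: [0.882, -0.452, 0.117, 0.058]
wrist_force: [-0.2, 0.4, -1.8]
grip_width: 0.053
```

```bash
python3 - <<'E'
from h import *
s=get_state();M=R.from_quat(s['orientation']).as_matrix();print(s['tool_pos'],s['q'].round(2),M[:,2].round(3),M[2,1])
go((.46,-.17,.29),-54.3)
f=cap('wrist');n,m,r,T,b=measure(f);_,_,t=plate(f)
k=(abs((t-m)@n)<.002)&(abs(t[:,1])<.02)&(t[:,2]<.08);e=np.sort((t[k]-m)@b)*1000;h=np.histogram(e,np.arange(-80,80,3));print([(int(x),int(c)) for c,x in zip(*h) if c])
print(m,n)
save('pics/w5.png',f['frame'])
E
```

```text
[ 0.42348854 -0.36735854  0.31633958] [-0.6  -0.2   1.07  1.76  0.31  1.25 -2.11] [ 0.154 -0.209 -0.966] -0.003218435080020468
row [-0.705 -0.724 -0.051] turn -0.0001 h0 -54.3 t 26.075
[(-74, 110), (-71, 492), (-68, 260), (-65, 108), (-62, 16), (-56, 1), (-35, 334), (-32, 880), (-29, 764), (-26, 278), (-23, 442), (-20, 471), (-17, 437), (-14, 386), (-11, 335), (-8, 310), (-5, 283), (-2, 285), (1, 274), (4, 260), (7, 235), (10, 308), (13, 213), (16, 196), (19, 194), (22, 180), (25, 148), (28, 182), (31, 126), (34, 127), (37, 162), (40, 68), (43, 65)]
[ 6.70513283e-03  6.06518021e-07 -1.53888934e-02] [0.99408109 0.00977277 0.10820019]
```

```bash
cat >> h.py <<'E'
F=np.array([.5347,-.1561,.250])
def togo():
    s=get_state();M=R.from_quat(s['orientation']).as_matrix();n=np.array([.9941,.0098,.1082]);mid=np.array([.0063,0,-.0114])
    N=M@n;P=s['tool_pos']+M@mid
    print('pos',s['tool_pos'].round(4),'mid',P.round(4),'head',np.degrees(np.arctan2(N[1],N[0])).round(2),'elev',np.degrees(np.arcsin(N[2])).round(2),'roll',M[2,1].round(4),'q',s['q'].round(2))
    print('row to focus',(M.T@(F-P)/.2).round(3),s['t'])
E
python3 -c "
from h import *
togo()"
```

```text
pos [ 0.4221 -0.3699  0.3166] mid [ 0.4239 -0.3724  0.3292] head -55.08 elev 8.84 roll -0.0021 q [-0.6  -0.2   1.07  1.76  0.31  1.25 -2.11]
row to focus [-0.643 -1.078  0.24 ] 26.125
```

>>> arm_command:
  rows:
    - [-1, -0.25, -0.25, 0, 0]
    - [-1, -0.5, -0.5, 0, -0.002]
    - [-1, -0.64, -0.75, 0.1, -0.004]
    - [-1, -0.64, -1, 0.2, -0.004]
    - [-1, -0.64, -1, 0.24, -0.004]
    - [-1, -0.64, -1, 0.24, -0.004]
    - [-1, -0.64, -1, 0.24, -0.004]

```text
t: 27.0
tool_pos: [0.5201, -0.1667, 0.238]
orientation: [0.883, -0.451, 0.117, 0.061]
wrist_force: [0.1, -0.1, -1.8]
grip_width: 0.053
```

```bash
python3 -c "
from h import *
togo()"
```

```text
pos [ 0.5201 -0.1667  0.238 ] mid [ 0.5219 -0.1692  0.2507] head -54.7 elev 8.9 roll 0.0016 q [-0.68 -0.03  0.78  1.88  0.25  1.12 -2.5 ]
row to focus [-0.016 -0.09  -0.001] 27.0
```

>>> arm_command:
  rows:
    - [-1, -0.016, -0.045, 0, -0.001]
    - [-1, -0.016, -0.09, 0, -0.002]
    - [-1, -0.016, -0.09, 0, -0.002]
    - [-1, -0.016, -0.09, 0, -0.002]

```text
t: 27.5
tool_pos: [0.5333, -0.1519, 0.2364]
orientation: [0.885, -0.447, 0.116, 0.061]
wrist_force: [-0.5, 0.4, -0.6]
grip_width: 0.0531
```

```bash
python3 - <<'E'
from h import *
togo()
f=cap('wrist');n,m,r,T,b=measure(f);N=T[:3,:3]@n;print('wrist plate: head',np.degrees(np.arctan2(N[1],N[0])),'elev',np.degrees(np.arcsin(N[2])),'mid',T[:3,:3]@(m+.004*b)+T[:3,3])
yh=np.array([.812,.583,0]);xh=np.array([.583,-.812,0])
for c in('top','side'):
    f=cap(c);W=cloud(f);w=W.reshape(-1,3);col=f['frame'].reshape(-1,3).astype(int)
    d=w-F;k=(abs(d@yh)<.026)&(abs(d@xh)<.02)&(abs(d[:,2])<.045);q=w[k]
    if k.sum()>60:
        for _ in range(4):
            cc=q.mean(0);nn=np.linalg.svd(q-cc,full_matrices=False)[2][2];q=q[abs((q-cc)@nn)<.003]
        print(c,len(q),'n',nn.round(3),'c',cc.round(4))
    # head: all grey body points in head box -> side face & top face
    d=w-[.6964,-.3813,.289];k=(abs(d@yh)<.06)&(abs(d@xh)<.035)&(abs(d[:,2])<.05)&(col.mean(1)>85);q=w[k]
    for name,ax,off in(('top',np.array([-.081,.113,.99]),.034),('side',-yh,.05)):
        p=q[abs((q-[.6964,-.3813,.289])@ax-off)<.006]
        if len(p)<50: continue
        for _ in range(4):
            cc=p.mean(0);nn=np.linalg.svd(p-cc,full_matrices=False)[2][2];p=p[abs((p-cc)@nn)<.0025]
        nn*=np.sign(nn@ax);print(c,'head',name,len(p),'n',nn.round(3),'tilt',np.degrees(np.arctan2(-nn@xh,nn[2])).round(2),'c',cc.round(4))
f=dict(np.load('side.npz'));save('pics/s3.png',cv2.resize(f['frame'][190:350,280:500],None,fx=3.6,fy=3.6,interpolation=cv2.INTER_CUBIC))
E
```

```text
pos [ 0.5333 -0.1519  0.2364] mid [ 0.5352 -0.1544  0.2491] head -54.16 elev 8.9 roll 0.0046 q [-0.69  0.    0.77  1.86  0.22  1.12 -2.5 ]
row to focus [ 0.007  0.007 -0.003] 27.5
wrist plate: head -54.15106820067092 elev 8.927473036132664 mid [ 0.53513174 -0.15435573  0.24886665]
top head top 350 n [-0.078  0.107  0.991] tilt 7.61 c [ 0.6916 -0.3775  0.3208]
side 203 n [ 0.556 -0.814  0.167] c [ 0.5372 -0.156   0.2493]
side head top 489 n [-0.078  0.105  0.991] tilt 7.48 c [ 0.6909 -0.3822  0.321 ]
side head side 307 n [-0.805 -0.593  0.011] tilt -47.37 c [ 0.6577 -0.4111  0.2919]
```

View pics/s3.png

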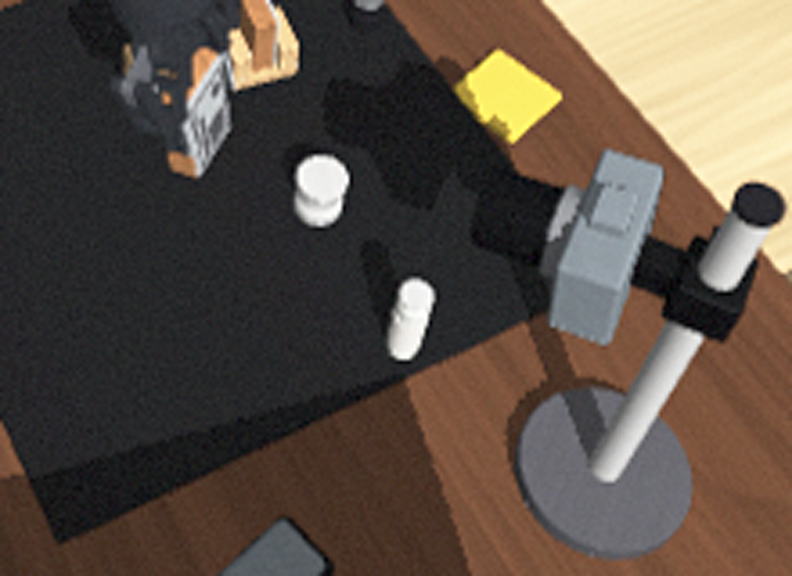

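>>> arm_command:
  rows:
    - [-1, 0.007, 0.0125, -0.007, 0]
    - [-1, 0.007, 0.0125, -0.007, 0]
    - [-1, 0.007, 0.0125, -0.007, 0]
    - [-1, 0.007, 0.0125, -0.007, 0]
    - [-1, 0.007, 0.0125, -0.007, 0]
    - [-1, 0.007, 0.0125, -0.007, 0]

```text
t: 28.4
tool_pos: [0.5319, -0.154, 0.2382]
orientation: [0.885, -0.447, 0.116, 0.061]
wrist_force: [-0.1, 0.1, -1.2]
grip_width: 0.0535
```

```bash
python3 - <<'E'
from h import *
togo();s=get_state();print('dq',abs(s['dq']).max(),s['wrist_force'],s['grip_width'])
o=dict(np.load('top.npz'));W=cloud(o)
def r(m): return [np.round(x,1) for x in cv2.minAreaRect((W[m][:,:2]*1000).astype(np.float32))]
I=lambda x0,y0,x1,y1:np.pad(np.ones((y1-y0,x1-x0),bool),((y0,400-y1),(x0,640-x1)))
print('cab',r(I(100,105,230,215)&(W[...,2]>.14)&(W[...,2]<.17)))
print('flat',r(I(160,180,235,240)&(abs(W[...,2]-.109)<.004)&(np.hypot(W[...,0]-.504,W[...,1]-.373)<.05)))
print('rack',r(I(285,145,320,205)&(abs(W[...,2]-.049)<.005)&(W[...,0]>.55)))
E
```

```text
pos [ 0.5319 -0.154   0.2382] mid [ 0.5338 -0.1565  0.2508] head -54.15 elev 8.9 roll 0.0043 q [-0.69 -0.    0.77  1.86  0.22  1.12 -2.5 ]
row to focus [-0.    -0.005  0.004] 28.4
dq 0.0018205046877336792 [-0.10052299  0.07752598 -1.21343997] 0.053503834932000095
cab [array([668.4, 462.9]), array([229.4, 262.6]), np.float64(29.2)]
flat [array([502.9, 371.4]), array([59.7, 38.8]), np.float64(29.3)]
rack [array([645.9,  39.3]), array([ 50.4, 152.5]), np.float64(81.6)]
```

Everything is in place and the arm is still, so I'll hand it in.

```bash
python3 -c "
from cell import close_job
print(close_job())"
```

```text
the job is handed in; nothing more can be done
None
```

The flat block lies flat in the open drawer, plate up, and the big block is held still in front of the lens; I handed the job in at 28.4 s.

**Last checks**
- **Position:** the picture's middle is within about 2–3 mm of my estimate of the focus point.
- **Heading:** -54.15°, where the camera's direction measured between -53.6° and -54.5°.
- **Tilt:** the wrist view gave the plate facing 8.9° up. Estimates of the lens tilt ran from about 7° to 9°, mostly 7–8°, so the picture may be about 1° too steep. The side view read the plate at 9.6° and heading -55.7°, which disagrees slightly.
- **Level:** the jaw axis is within 0.3° of level.
- **Other things:** the cabinet, rack and flat block measured unmoved. I did not measure the other bystanders; the arm was not meant to touch them.

**What went wrong on the way**
- **Hard press on the board:** joints 3 and 7 hit their limits, and the held block was pressed onto the copy board. The wrist force reached 68 N (limit 120 N). The block turned about 6° and slid about 15 mm in the grip.
- **How I tilted it:** moves only turn the tool about its own axis. I got the final tilt by reaching past the arm's range in free air, which also corrected that 6° turn.

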